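# Fill up the round seasoning tin

## Robot

A 7-joint arm with a two-finger parallel gripper is mounted at the origin on a cart in front of the work surface, level with it; the furniture and walls round the work are solid. World frame = base frame: x ahead of the robot, y to its left, z up, the work surface at z = 0. Lengths are in m, angles in rad, forces in N, time in s.
With the tool pointing down it reaches from about 0.425 to 0.8 m from the base axis. Payload 8.3 kg.
Tool frame: the origin (TCP) lies midway between the tips of the shut fingers; the grasp point (between the pads) lies 19 mm behind it; z points along the fingers, y is the direction in which the jaws open and shut (so a half turn about z gives the same grasp; the last joint's range is limited). The gripper opens to 85 mm and grips with 20 to 120 N. Pads are 22 mm wide; open, the fingers measure 114 mm over their backs; the gripper's body (76 mm by 85 mm) begins 54 mm behind the grasp point. The pads swing forward as they close: fully open they stand 13 mm farther back than shut.
Start: joints at [1.077, 0.383, 0.016, 1.37, -0.006, 1.388, -0.046], TCP at [0.261, -0.568, 0.231] pointing down, gripper open.
Joint ranges: [-2.95, 2.95], [-0.25, 2.06], [-1.52, 1.56], [0.18, 2.33], [-1.44, 4.58], [0.02, 2.06], [-3.01, 3.01]. Speed limits (rad/s): [2.39, 2.39, 3.01, 3.01, 3.14, 3.14, 3.14].

## Interface

Orientations are given as a rotation vector (axis times angle).
In Python, from rig import robot gives the robot as it stands. The module is installed in compiled form; this text tells all that it offers. Calls block until the motion is done:
- robot.move_to(position, orientation): joint-space move of the TCP to a pose.
- robot.servo_line(position, orientation=None, velocity=0.15): straight line of the TCP; orientation=None keeps the orientation; velocity is the mean speed in m/s.
- robot.movej(angles): joint-space move.
- robot.grip(opening, grasp_force=None): finger opening in m; grasp_force is the grip in N (None keeps the last); returns when the fingers have stopped.
- robot.sleep(seconds).
- robot.solve_ik(position, orientation): joint angles nearest the present ones, or None.
- robot.get_obs(): the state.
- robot.get_image(name): name is "scene" or "top" or "wrist"; returns a dict with "pixels" (420x560x3 uint8, red, green, blue), "range_z" (420x560 float32, m along the optical axis (not along the pixel's ray), 0 where there is no reading), "vertical_fov" (degrees; the focal length in pixels is half the picture's height over the tangent of half this angle, whatever the lens; pixels are square), "cx", "cy" (the principal point, pixels), "pose" (4x4, takes a point from camera to world coordinates). Camera axes: x right, y down, z forward; pixel columns grow to the right and rows downward; lengths in m; the calibration is good to about 2 mm. A picture is of the moment at which its call begins.
A pose or a line that the arm cannot do raises robot.Unreachable and nothing moves.
- robot.finish_job(): hands the job in, once; it reports no verdict.
The state is a dict: "clock": time; "joint_pos": joint angles; "dq": joint speeds; "effort": joint torques, N m; "tool_pos": TCP position; "orientation": TCP orientation; "force": force on the tool from outside, world axes, zero at the start; "wrist_torque": the same for the moment, N m; "opening": finger opening in m.
Only numpy, scipy, OpenCV 4.12 (cv2) and the standard library are available. Lean on these libraries where they do the work, as an engineer would, in place of code of your own. Each camera call takes 0.05 s, during which the arm holds its last target. There are 200 camera calls.

## Task

Fill up the round seasoning tin with the two lidded pots from the slanted stand: the red-knobbed one goes in the middle, the black-knobbed one in the ring around it. One pot in the tin stands astray and takes up the room of two, so move it along the wall up to a neighbour to open a full gap. Set the pots in gently without tipping any over, so that all seven end upright and flat on the tin's floor, one in the middle and six around, and leave the shakers, dip cups and order pad where they are.

Things in the scene. Friction and masses are not known exactly. Their poses are not given: they have to be found in the camera images.
- tin: open round steel tin, loose, 0.9 kg: inner radius 98 mm, wall 3 mm thick and 40 mm high, inner floor 3 mm above its underside. Seven pots fit only as one in the middle and six round it, with 5 mm to spare from middle to wall and 30 mm in all around the ring. Pots slide easily on its floor. Origin: centre of underside, z up; turned any way about z.
- pot_1: round steel pot, closed lid, black knob; 62 mm across, lid top 42 mm above its underside, knob on its axis 18 mm across from 42 to 66 mm; 0.1 to 0.2 kg; bottom edge rounded. Starts loose in the tin at the wall, 66 mm from its middle; pot_1 to pot_4 stand in a row, anticlockwise from above, 60 degrees apart. Origin: centre of underside; z up through the knob.
- pot_2: round steel pot, closed lid, black knob; 62 mm across, lid top 42 mm above its underside, knob on its axis 18 mm across from 42 to 66 mm; 0.1 to 0.2 kg; bottom edge rounded. Starts loose in the tin at the wall, 66 mm from its middle; pot_1 to pot_4 stand in a row, anticlockwise from above, 60 degrees apart. Origin: centre of underside; z up through the knob.
- pot_3: round steel pot, closed lid, black knob; 62 mm across, lid top 42 mm above its underside, knob on its axis 18 mm across from 42 to 66 mm; 0.1 to 0.2 kg; bottom edge rounded. Starts loose in the tin at the wall, 66 mm from its middle; pot_1 to pot_4 stand in a row, anticlockwise from above, 60 degrees apart. Origin: centre of underside; z up through the knob.
- pot_4: round steel pot, closed lid, black knob; 62 mm across, lid top 42 mm above its underside, knob on its axis 18 mm across from 42 to 66 mm; 0.1 to 0.2 kg; bottom edge rounded. Starts loose in the tin at the wall, 66 mm from its middle; pot_1 to pot_4 stand in a row, anticlockwise from above, 60 degrees apart. Origin: centre of underside; z up through the knob.
- pot_astray: round steel pot, closed lid, black knob; 62 mm across, lid top 42 mm above its underside, knob on its axis 18 mm across from 42 to 66 mm; 0.1 to 0.2 kg; bottom edge rounded. Starts in the tin at the wall, midway on the long way round from pot_4 to pot_1, so neither side has room for a pot. The tin's middle is empty. Origin: centre of underside; z up through the knob.
- pot_red: round steel pot, closed lid, red knob; 62 mm across, lid top 42 mm above its underside, knob on its axis 18 mm across from 42 to 66 mm; 0.1 to 0.2 kg; bottom edge rounded. Starts in one bay of the stand, square to its sloping bed, so its axis leans 0.56 rad towards the stand's -x. Origin: centre of underside; z up through the knob.
- pot_black: round steel pot, closed lid, black knob; 62 mm across, lid top 42 mm above its underside, knob on its axis 18 mm across from 42 to 66 mm; 0.1 to 0.2 kg; bottom edge rounded. Starts in the other bay of the stand, square to its sloping bed, so its axis leans 0.56 rad towards the stand's -x. Origin: centre of underside; z up through the knob.
- stand: fixed steel stand, 168 mm wide along its y; its bed slopes 0.56 rad (32 degrees) from level, down towards its -x (the robot's side). Two bays, middles 84 mm apart, edged by lips 10 mm high (front lip 14 mm). A pot in it has its knob's top about 0.10 m above the counter. Origin: on the counter under the middle of the bed; x level, towards the high side; z up.
- shaker_cheese: glass shaker with pale contents and a steel cap, 73 mm across, 119 mm high; loose, a bystander. Origin: centre of its underside.
- shaker_chili: glass shaker with reddish flakes and a steel cap, 73 mm across, 119 mm high; loose, a bystander. Origin: centre of its underside.
- white_dip: lidded dip cup with white sauce, 69 mm across, 34 mm high; loose, a bystander. Origin: centre of its underside.
- pad: order pad, 152 x 92 x 11 mm, lying flat; loose, a bystander. Origin: centre of its underside.
Mind the look-alikes: they are no part of the job. What is shaped like the pot_astray but orange or yellow is not meant.

How it is judged:
By the outcome, as a careful person would: the job done as asked, in the order asked, and still so for the second after the job is handed in, with the robot touching nothing.
It also fails if it takes over 67 s, if anything falls off the work surface, if the arm or the gripper's body presses on something with over 40 N, if the wrist force passes 120 N, or if a joint passes its speed limit or range.

## Working session

There is one attempt and no reset: what is moved stays moved. The work goes in short steps, each a Python script; the robot and the scene stay as the last script left them, time stands still between calls to the robot, and variables do not carry over. Pictures are saved under pics/ and viewed, about 8 in all and at most 12, crops included, and the job is handed in when it is done.

```bash
mkdir -p pics
python3 - <<'E'
from rig import robot
import cv2,numpy as np
o=robot.get_obs();print(o)
ims=[]
for n in("scene","top"):
    d=robot.get_image(n);np.savez(n+".npz",**d);cv2.imwrite(f"pics/{n}0.png",d["pixels"][:,:,::-1])
    print(n,d["vertical_fov"],d["cx"],d["cy"],d["pose"].round(3).tolist())
E
```

```text
{'clock': 0.0, 'joint_pos': array([ 1.0771291 ,  0.384223  ,  0.0163931 ,  1.37119311, -0.00632468,
        1.38819451, -0.04649703]), 'dq': array([-1.68978703e-03,  1.19357921e-04, -6.65824125e-04,  8.43314502e-05,
        3.89695001e-04,  1.31451771e-05,  3.48298106e-05]), 'effort': array([ 4.63349534e-04, -6.27605009e+01,  8.44180472e-01, -3.71816432e+01,
        1.64562167e-02,  1.41797110e-02,  3.80358733e-05]), 'tool_pos': array([ 0.26079337, -0.5674196 ,  0.23027082]), 'orientation': array([-3.06711448e+00, -6.71085658e-01,  6.89539068e-04]), 'force': array([-0.12857208,  0.70639935,  0.41117992]), 'wrist_torque': array([0.03584696, 0.0005133 , 0.0059394 ]), 'opening': 0.0851927890264244}
scene 48.93570205679078 288.26323609063166 206.9905611290214 [[-0.655, -0.481, 0.582, -0.204], [-0.755, 0.401, -0.518, 0.786], [0.016, -0.779, -0.627, 0.904], [0.0, 0.0, 0.0, 1.0]]
top 55.12760015097426 275.4482954746963 212.12151671486228 [[-0.391, -0.859, 0.331, 0.187], [-0.92, 0.367, -0.135, 0.239], [-0.005, -0.357, -0.934, 1.164], [0.0, 0.0, 0.0, 1.0]]
```

View pics/top0.png

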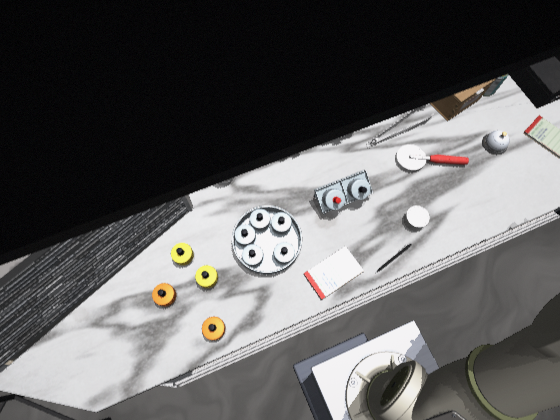

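View pics/scene0.png

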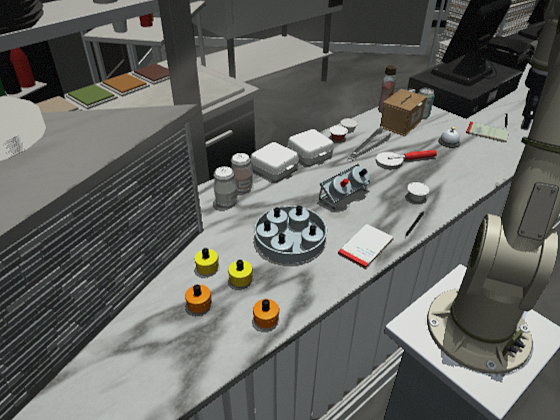

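The top view shows the tin at about (266,240). The row of four knobs is at (281,222), (261,217), (244,233) and (253,255), and the stray one at (285,252). The stand pots are red at (336,200) and black at (361,188). The orange and yellow look-alikes are to the lower left. Next I'll locate the knobs in both views.

```bash
cat > h.py <<'E'
import numpy as np,cv2
def ray(d,u,v):
    f=d["pixels"].shape[0]/2/np.tan(np.radians(d["vertical_fov"])/2);P=d["pose"]
    r=P[:3,:3]@np.array([(u-d["cx"])/f,(v-d["cy"])/f,1.]);return P[:3,3],r/np.linalg.norm(r)
def onplane(d,u,v,z):
    o,r=ray(d,u,v);return o+r*(z-o[2])/r[2]
def proj(d,p):
    f=d["pixels"].shape[0]/2/np.tan(np.radians(d["vertical_fov"])/2);P=d["pose"]
    c=P[:3,:3].T@(np.array(p)-P[:3,3]);return f*c[0]/c[2]+d["cx"],f*c[1]/c[2]+d["cy"]
def tri(a,b):
    (o1,r1),(o2,r2)=a,b
    t=np.linalg.lstsq(np.c_[r1,-r2],o2-o1,rcond=None)[0]
    p,q=o1+t[0]*r1,o2+t[1]*r2;return (p+q)/2,np.linalg.norm(p-q)
def blobs(m,lo,hi):
    n,l,s,c=cv2.connectedComponentsWithStats(m.astype(np.uint8))
    return [(c[i].round(1),int(s[i,4]),s[i,2:4]) for i in range(1,n) if lo<=s[i,4]<=hi]
def masks(px):
    p=px.astype(int);red=(p[:,:,0]>110)&(p[:,:,0]-p[:,:,1]>70)&(p[:,:,0]-p[:,:,2]>50)
    return p.max(2)<55,red
E
python3 - <<'E'
from h import *
for n,(x0,y0,x1,y1) in dict(top=(225,165,385,280),scene=(245,160,385,270)).items():
    d=dict(np.load(n+".npz"))
    for k,m in zip(("blk","red"),masks(d["pixels"])):
        w=np.zeros_like(m);w[y0:y1,x0:x1]=m[y0:y1,x0:x1]
        for c,a,s in blobs(w,6,200): print(n,k,c,a,s,onplane(d,*c,.057).round(3), round(float(d["range_z"][int(c[1]),int(c[0])]),3))
E
```

```text
top blk [361.9 189.5] 34 [7 6] [ 0.543 -0.189  0.057] 1.168
top blk [258.7 217.9] 16 [5 6] [0.581 0.131 0.057] 1.169
top blk [280.6 221.2] 18 [6 6] [0.546 0.076 0.057] 1.165
top blk [243.6 233.6] 15 [5 6] [0.553 0.189 0.057] 1.151
top blk [283.5 251.9] 13 [6 4] [0.458 0.105 0.057] 1.13
top blk [251.5 254.4] 16 [6 5] [0.487 0.191 0.057] 1.13
top blk [381.5 267. ] 15 [7 7] [ 0.311 -0.13   0.057] 1.173
top red [336.8 199.5] 35 [8 7] [ 0.543 -0.105  0.057] 1.154
top red [307.9 275.6] 42 [9 9] [0.369 0.07  0.057] 1.161
scene blk [306.5 163.8] 26 [18  7] [ 0.716 -0.11   0.057] 1.618
scene blk [285.  176.1] 48 [26 14] [ 0.708 -0.009  0.057] 1.567
scene blk [362.6 172.5] 39 [8 8] [ 0.563 -0.216  0.057] 1.433
scene blk [257.3 172.7] 21 [10  6] [0.779 0.047 0.057] 1.589
scene blk [355.6 182.6] 50 [17 11] [ 0.539 -0.157  0.057] 1.447
scene blk [343.4 183.6] 10 [6 3] [ 0.56  -0.123  0.057] 1.395
scene blk [358.5 190.4] 32 [18  9] [ 0.505 -0.133  0.057] 1.508
scene blk [330.5 190.8] 10 [5 6] [ 0.559 -0.065  0.057] 1.419
scene blk [338.6 193.6] 39 [13  8] [ 0.533 -0.074  0.057] 1.401
scene blk [32
[... 841 characters left out ...]
blk [269.5 237.8] 8 [4 3] [0.514 0.212 0.057] 1.274
scene blk [302.9 241. ] 19 [4 8] [0.447 0.151 0.057] 1.292
scene blk [316.9 242. ] 7 [5 4] [0.42  0.125 0.057] 1.26
scene blk [318.5 247.8] 50 [16 17] [0.401 0.138 0.057] 1.263
scene blk [288.7 249.8] 21 [7 5] [0.446 0.203 0.057] 1.24
scene blk [304.5 252.7] 6 [6 2] [0.411 0.178 0.057] 1.233
scene blk [343.4 255.2] 11 [8 5] [0.34  0.107 0.057] 1.271
scene blk [285. 254.] 7 [7 1] [0.441 0.22  0.057] 1.232
scene blk [356.7 262.4] 12 [8 6] [0.3   0.1   0.057] 1.251
scene blk [363.3 266.2] 6 [4 3] [0.28  0.097 0.057] 1.243
scene red [345.9 180.4] 17 [5 4] [ 0.567 -0.142  0.057] 1.384
scene red [353.2 257.2] 118 [29 17] [0.318 0.093 0.057] 1.252
```

Run:
```python
from h import *
from rig import robot
d1,d2=dict(np.load("top.npz")),dict(np.load("scene.npz"))
print("red",tri(ray(d1,336.8,199.5),ray(d2,345.9,181)),"blk",tri(ray(d1,361.9,189.5),ray(d2,362.6,172.5)))
for n,p in dict(stand=(.48,-.15,.30),tin=(.49,.13,.30)).items():
    robot.move_to(p,[np.pi,0,0]);o=robot.get_obs();print(o["clock"],o["tool_pos"],o["joint_pos"].round(2))
    d=robot.get_image("wrist");np.savez("w_"+n+".npz",**d);cv2.imwrite(f"pics/w_{n}.png",d["pixels"][:,:,::-1])
    print(d["pose"].round(3).tolist())
a,b=[cv2.imread(f"pics/w_{n}.png") for n in("stand","tin")]
cv2.imwrite("pics/w_both.png",cv2.resize(np.vstack([a,b]),(560,600) if 0 else (448,600)) if 0 else cv2.resize(np.hstack([a,b]),(800,300)))
```

```text
red (array([ 0.52860909, -0.09341724,  0.0983392 ]), np.float64(0.003663415341153435)) blk (array([ 0.53212047, -0.17592401,  0.09076411]), np.float64(0.00020955303463278174))
1.8417 [ 0.47972148 -0.15121132  0.29976897] [ 0.51  0.11 -0.29  1.57  0.03  1.47 -1.36]
[[-0.002, -0.948, -0.318, 0.561], [-1.0, 0.002, 0.0, -0.152], [0.0, 0.318, -0.948, 0.443], [0.0, 0.0, 0.0, 1.0]]
2.975 [0.4905699  0.12804532 0.29980769] [ 0.18  0.14 -0.55  1.55  0.07  1.48 -1.95]
[[-0.003, -0.948, -0.317, 0.572], [-1.0, 0.003, -0.0, 0.127], [0.001, 0.317, -0.948, 0.443], [0.0, 0.0, 0.0, 1.0]]
```

View pics/w_both.png

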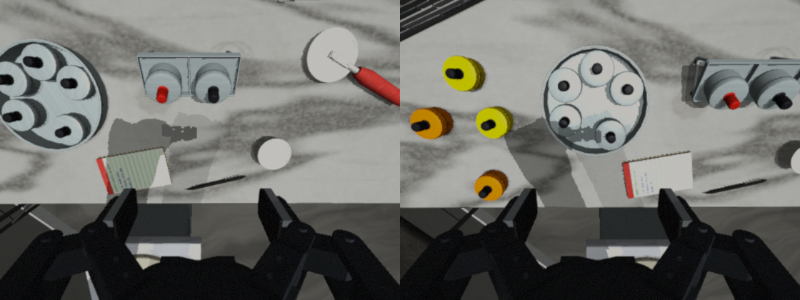

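The wrist views give clear knobs. In the tin picture, pot_2 is at about (274,97) full-resolution and the stray pot at (296,187). In the stand picture, red is at (227,133) and black at (297,133). I'll get coordinates from colour and range.

```bash
cat >> h.py <<'E'
def cloud(d):
    f=d["pixels"].shape[0]/2/np.tan(np.radians(d["vertical_fov"])/2);Z=d["range_z"]
    v,u=np.mgrid[:Z.shape[0],:Z.shape[1]]
    c=np.stack([(u-d["cx"])/f*Z,(v-d["cy"])/f*Z,Z],-1);w=c@d["pose"][:3,:3].T+d["pose"][:3,3];w[Z<=0]=-9;return w
def knobs(d,zmin=.05,zmax=.12,lo=40,box=(.38,.68,-.25,.28)):
    """knob blobs: colour, pixel, area, cloud median z, plane xy at z=.06, cloud xy of top points"""
    w=cloud(d);out=[]
    inb=(w[...,0]>box[0])&(w[...,0]<box[1])&(w[...,1]>box[2])&(w[...,1]<box[3])&(w[...,2]>zmin)&(w[...,2]<zmax)
    for k,m in zip("kr",masks(d["pixels"])):
        n,l,s,c=cv2.connectedComponentsWithStats((m&inb).astype(np.uint8))
        for i in range(1,n):
            if s[i,4]<lo: continue
            q=w[l==i];zt=np.percentile(q[:,2],95);t=q[q[:,2]>zt-.005]
            out.append((k,c[i].round(1),int(s[i,4]),round(zt,4),onplane(d,*c[i],.06)[:2].round(4),((t.min(0)+t.max(0))/2)[:2].round(4)))
    return out
E
python3 - <<'E'
from h import *
for n in("w_stand","w_tin"):
    d=dict(np.load(n+".npz"));print(n)
    for k in knobs(d): print(*k)
from scipy.optimize import least_squares
# plane of stand bed/lids: points in lid z range
d=dict(np.load("w_stand.npz"));w=cloud(d)
for lo,hi in((-.235,-.14),(-.13,-.05)):
    m=(w[...,0]>.5)&(w[...,0]<.62)&(w[...,1]>lo)&(w[...,1]<hi)&(w[...,2]>.02)&(w[...,2]<.12)
    p=d["pixels"].astype(int);m&=(p.max(2)>60)&~masks(d["pixels"])[1]
    q=w[m]; print(len(q), q.min(0).round(3),q.max(0).round(3))
    best=None;rng=np.random.default_rng(0)
    for _ in range(2000):
        a,b,c=q[rng.integers(len(q),size=3)];nn=np.cross(b-a,c-a);L=np.linalg.norm(nn)
        if L<1e-5: continue
        nn/=L;nn*=np.sign(nn[2]);
        if abs(np.arccos(nn[2])-.56)>.12: continue
        i=abs((q-a)@nn)<.0015
        if best is None or i.sum()>best.sum(): best=i
    r=q[best];U=np.linalg.svd(r-r.mean(0))[2][2];U*=np.sign(U[2])
    print("plane",best.sum(),r.mean(0).round(4),U.round(3),"tilt",np.arccos(U[2]).round(3),"yaw",np.arctan2(-U[1],-U[0]).round(3))
E
```

```text
w_stand
k [44.3 86.3] 282 0.0708 [0.5867 0.1268] [0.5864 0.1256]
k [  6.4 111.2] 177 0.0695 [0.5583 0.1807] [0.5585 0.1796]
k [ 95.1 116.5] 230 0.071 [0.5517 0.0726] [0.5513 0.0719]
k [298.2 132.1] 290 0.1028 [ 0.5324 -0.1799] [ 0.5315 -0.1776]
k [ 15.1 163.6] 246 0.0709 [0.4932 0.1884] [0.4939 0.1878]
k [ 86.8 184.9] 197 0.071 [0.4644 0.1009] [0.4654 0.1003]
r [226.4 131.8] 289 0.1028 [ 0.533  -0.0894] [ 0.5317 -0.0945]
w_tin
k [423.4 100. ] 94 0.0682 [ 0.5809 -0.0531] [ 0.5875 -0.0534]
k [273.9  97.1] 84 0.0709 [0.5848 0.1296] [0.5862 0.1282]
k [492.2 101.1] 104 0.0685 [ 0.5795 -0.1375] [ 0.5863 -0.1374]
k [556.6 105.9] 42 0.0597 [ 0.5737 -0.218 ] [ 0.5747 -0.221 ]
k [498.2 125.9] 335 0.0749 [ 0.5502 -0.1518] [ 0.5476 -0.1498]
k [431.  125.1] 201 0.075 [ 0.5514 -0.0673] [ 0.5491 -0.0662]
k [228.4 120. ] 134 0.0712 [0.5582 0.1864] [0.5591 0.1852]
k [317.1 125.5] 94 0.0708 [0.5513 0.0755] [0.5528 0.0744]
k [534.9 141.3] 405 0.1027 [ 0.531  -0.2031] [ 0.5314 -0.1764]
k [229.2 171.5] 139 0.0711 [0.4931 0.1889] [0.4935 0.1878]
k [294.6 192.3] 132 0.0711 [0.4645 0.1023] [0.4651 0.103 ]
r [466.7 141.2] 253 0.1028 [ 0.5314 -0.116 ] [ 0.5311 -0.0942]
4158 [ 0.517 -0.224  0.024] [ 0.607 -0.14   0.102]
plane 1438 [ 0.5789 -0.1809  0.0539] [-0.531  0.002  0.847] tilt 0.56 yaw -0.004
3884 [ 0.517 -0.13   0.022] [ 0.607 -0.053  0.099]
plane 1243 [ 0.5457 -0.0957  0.0811] [-0.531 -0.001  0.847] tilt 0.56 yaw 0.002
```

```bash
cat >> h.py <<'E'
def circ(P):
    from scipy.optimize import least_squares
    r=least_squares(lambda c:np.hypot(*(P-c).T)-.066,P.mean(0));return r.x,r.fun
def tinpots(d,box=(.38,.66,.0,.28)):
    return np.array([k[5] for k in knobs(d,.06,.08,60,box) if k[3]>.066])
def polar(P,c): return np.c_[np.hypot(*(P-c).T)*1e3,np.degrees(np.arctan2(*(P-c).T[::-1]))%360].round(1)
E
python3 - <<'E'
from h import *
from rig import robot
d=dict(np.load("w_tin.npz"));P=tinpots(d);c,e=circ(P);print(P,c,(e*1e3).round(1));A=polar(P,c);print(A)
n=np.array([-.531,0,.847]);t=np.array([.847,0,.531])
for f in("w_stand","w_tin"):
    d=dict(np.load(f+".npz"));w=cloud(d);h=w@n
    for k,m in zip("kr",masks(d["pixels"])):
        m=m&(abs(h+.1971)<.004)&(abs(w[...,1]+.135)<.09)&(w[...,2]>.07)
        q=w[m]; print(f,k,m.sum(),"h",np.median(h[m]).round(4),"s,y mid",((q.min(0)+q.max(0))/2)[1].round(4),"s",((q@t).min()+(q@t).max())/2, "mean",(q@t).mean().round(4),q[:,1].mean().round(4),"ext",np.ptp(q@t).round(3),np.ptp(q[:,1]).round(3))
E
```

```text
[[0.5862 0.1282]
 [0.5591 0.1856]
 [0.5528 0.0744]
 [0.4935 0.1878]
 [0.4651 0.103 ]] [0.52237895 0.13117427] [-2.1 -0.3 -1.6 -2.4 -2.2]
[[ 63.9 357.3]
 [ 65.7  56. ]
 [ 64.4 298.2]
 [ 63.6 117. ]
 [ 63.8 206.2]]
w_stand k 156 h -0.196 s,y mid -0.1776 s 0.5010792319751313 mean 0.5026 -0.1776 ext 0.015 0.015
w_stand r 159 h -0.1961 s,y mid -0.0945 s 0.5013847042997959 mean 0.5026 -0.095 ext 0.016 0.015
w_tin k 180 h -0.1964 s,y mid -0.1347 s 0.5016750157744476 mean 0.502 -0.1738 ext 0.016 0.099
w_tin r 150 h -0.1959 s,y mid -0.0942 s 0.5017353317511557 mean 0.5026 -0.0935 ext 0.016 0.015
```

Run:
```python
from h import *
from rig import robot
R=[np.pi,0,0];c=np.array([.5224,.1312]);r=.0638
pt=lambda a:c+r*np.array([np.cos(np.radians(a)),np.sin(np.radians(a))])
robot.grip(.045,40)
p=pt(206.2);robot.move_to([*p,.11],R);robot.servo_line([*p,.050],velocity=.12)
print(robot.get_obs()["force"])
robot.grip(.0,40);o=robot.get_obs();print("open",o["opening"],o["force"],o["tool_pos"])
for a in(198,190,182,174.5):
    robot.servo_line([*pt(a),.050],velocity=.05);print(robot.get_obs()["force"].round(1))
robot.grip(.04);robot.servo_line([*pt(174.5),.11],velocity=.15)
robot.move_to([.49,.13,.30],R);print(robot.get_obs()["clock"])
d=robot.get_image("wrist");np.savez("w2.npz",**d);cv2.imwrite("pics/w2.png",d["pixels"][30:260,60:480,::-1])
P=tinpots(d);c2,e=circ(P);print(P,c2,polar(P,c2))
```

```text
[-0.3896116   0.26654181  0.82074155]
open 0.016280907646376363 [-0.03935733  0.11823717  5.832606  ] [0.46598398 0.10305419 0.05098016]
[ 0.8 -2.   6.4]
[ 0.3 -2.   7. ]
[ 0.3 -2.7  7.1]
[ 0.  -4.   9.1]
8.3083
[[0.5859 0.1284]
 [0.5586 0.1854]
 [0.5522 0.0742]
 [0.4935 0.1882]
 [0.4595 0.1351]] [0.52239849 0.13067754] [[ 63.5 357.9]
 [ 65.6  56.5]
 [ 63.9 297.8]
 [ 64.4 116.7]
 [ 63.1 176. ]]
```

View pics/w2.png

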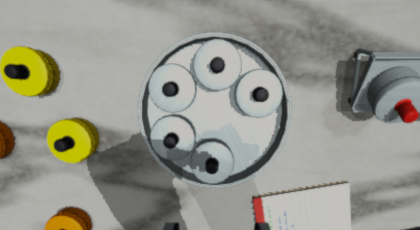

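```bash
cat >> h.py <<'E'
def rim(d,c0):
    from scipy.optimize import least_squares
    w=cloud(d);r=np.hypot(w[...,0]-c0[0],w[...,1]-c0[1])
    q=w[(w[...,2]>.040)&(w[...,2]<.049)&(r>.0955)&(r<.106)]
    f=least_squares(lambda p:np.hypot(q[:,0]-p[0],q[:,1]-p[1])-p[2],[*c0,.1],loss="soft_l1",f_scale=.001)
    return f.x.round(4),len(q)
from scipy.spatial.transform import Rotation as Ro
TILT=Ro.from_matrix(np.array([[.847,0,.531],[0,-1,0],[.531,0,-.847]])).as_rotvec()
DOWN=np.array([np.pi,0,0])
N=np.array([-.531,0,.847]);T=np.array([.847,0,.531])
def sp(y,h,s=.502): return s*T+h*N+np.array([0,y,0])
E
python3 - <<'E'
from h import *
from rig import robot
d=dict(np.load("w2.npz"));print("rim",rim(d,(.5224,.131)))
y=-.0943
print(sp(y,-.215).round(4),[robot.solve_ik(sp(y,h),TILT) is not None for h in(-.215,-.14)])
robot.grip(.045,50)
robot.move_to(sp(y,-.14),TILT)
robot.servo_line(sp(y,-.215),velocity=.1);print(robot.get_obs()["force"].round(1))
robot.grip(0,50);o=robot.get_obs();print(o["opening"],o["force"].round(1),o["tool_pos"],o["clock"])
robot.servo_line(sp(y,-.15),velocity=.1);o=robot.get_obs();print(o["opening"],o["force"].round(1))
robot.servo_line([.50,-.06,.20],DOWN,velocity=.15);o=robot.get_obs();print(o["opening"],o["force"].round(1),o["tool_pos"],o["clock"])
d=robot.get_image("wrist");np.savez("w3.npz",**d);cv2.imwrite("pics/w3.png",d["pixels"][:,:,::-1])
d=robot.get_image("scene");np.savez("s3.npz",**d);cv2.imwrite("pics/s3.png",cv2.resize(d["pixels"][120:290,220:430,::-1],None,fx=3,fy=3,interpolation=2))
print("rim",rim(dict(np.load("w3.npz")),(.5224,.131)))
E
```

```text
rim (array([0.5228, 0.1313, 0.0999]), 1606)
[ 0.5394 -0.0943  0.0845] [True, True]
[-0.2  0.2  0.7]
0.015863242142711047 [-4.   1.3  6.7] [ 0.53950147 -0.09431537  0.08510607] 10.9083
0.015789472376851684 [ 0.5 -0.3 -1.6]
0.015934199864685746 [-0.2  0.5 -2.4] [ 0.49961639 -0.0601357   0.19885165] 12.6333
rim (array([0.5229, 0.1307, 0.0999]), 2333)
```

View pics/s3.png

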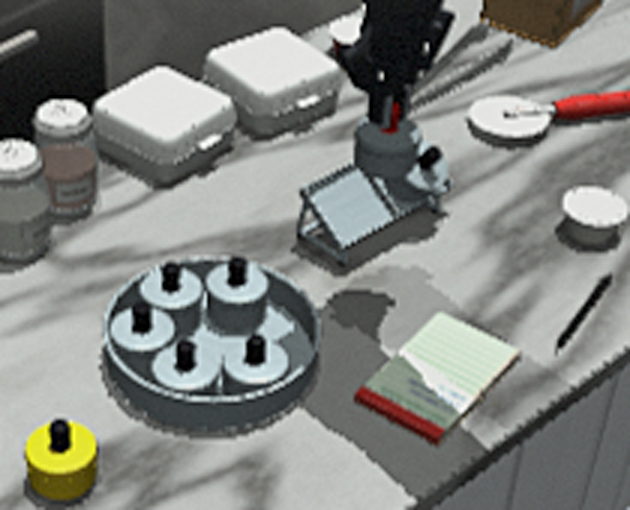

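```bash
cat >> h.py <<'E'
def lid(d,tcp,dz=(-.02,.004)):
    """held pot: lid plane and edge circle centre (offset from TCP, mm)"""
    from scipy.optimize import least_squares
    w=cloud(d)-tcp;p=d["pixels"].astype(int)
    m=(np.hypot(w[...,0],w[...,1])<.037)&(w[...,2]>dz[0])&(w[...,2]<dz[1])&(p.max(2)>70)&~masks(d["pixels"])[1]
    q=w[m]
    if len(q)<50: return len(q)
    A=np.c_[q[:,:2],np.ones(len(q))];k=np.ones(len(q),bool)
    for _ in range(5):
        x=np.linalg.lstsq(A[k],q[k,2],rcond=None)[0];k=abs(A@x-q[:,2])<.0015
    q=q[k];hull=cv2.convexHull((q[:,:2]*1e3).astype(np.float32))[:,0]
    f=least_squares(lambda c:np.hypot(*(hull-c).T)-31,[0,0],loss="soft_l1",f_scale=1)
    return len(q),x.round(4),f.x.round(1),hull.min(0).round(0),hull.max(0).round(0)
E
python3 - <<'E'
from h import *
for f in("w3","s3"):
    d=dict(np.load(f+".npz"));print(f,lid(d,np.array([.4996,-.0601,.1989])))
E
```

```text
w3 (3486, array([-0.0001,  0.0106, -0.0064]), array([-3.1, -0.6]), array([-33., -31.], dtype=float32), array([28., 29.], dtype=float32))
s3 (86, array([ 0.013 , -0.0004, -0.0049]), array([-4.2, -0.9]), array([-34., -31.], dtype=float32), array([26., 30.], dtype=float32))
```

View pics/w3.png

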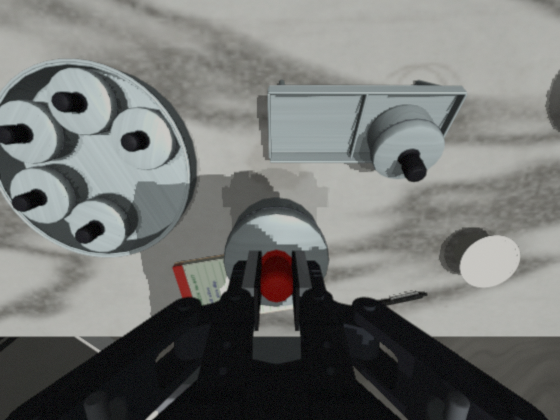

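```bash
cat >> h.py <<'E'
def place(robot,xy,off,zf=.051,zc=.175):
    t=np.array(xy)-np.array(off)/1e3
    robot.move_to([*t,zc],DOWN);robot.servo_line([*t,.098],velocity=.12);robot.sleep(.15)
    f0=robot.get_obs()["force"].copy();z=.098
    for z in [.090,.082,.074,.066,.060,.056,.054,.053,.052,.051,.050,.049]:
        robot.servo_line([*t,z],velocity=.06);f=robot.get_obs()["force"]-f0;print(z,f.round(1))
        if z>zf+.004 and (abs(f[2])>8 or np.hypot(f[0],f[1])>8): print("BLOCKED");return False
        if z<=zf+.003 and f[2]>2.5: break
    robot.grip(.04);robot.servo_line([*t,.12],velocity=.12);return True
E
python3 - <<'E'
from h import *
from rig import robot
ok=place(robot,(.5228,.131),(-3,-.6));print(ok)
if ok:
    robot.move_to([.49,.11,.28],DOWN);print(robot.get_obs()["clock"])
    d=robot.get_image("wrist");np.savez("w4.npz",**d);cv2.imwrite("pics/w4.png",d["pixels"][:300,:,::-1])
    for k in knobs(d,.05,.12,60,(.38,.66,-.22,.28)):print(*k)
    print(rim(d,(.5228,.131)))
E
```

```text
0.09 [-1.8  0.5 -0.6]
0.082 [-1.2 -0.5 -0.4]
0.074 [-1.  -0.4 -0.1]
0.066 [-0.3  0.9  0.1]
0.06 [-0.2  0.7  0.1]
0.056 [-0.   0.5  0.4]
0.054 [-0.3  1.4 -0.6]
0.053 [-0.   0.1 -1.1]
0.052 [-0.2 -1.2 -0.9]
0.051 [0.1 0.7 1. ]
0.05 [-2.6  0.4  7.5]
True
19.15
k [259.1  95.1] 116 0.0712 [0.5854 0.1283] [0.5862 0.127 ]
k [416.4  98.4] 91 0.068 [ 0.5817 -0.0531] [ 0.5894 -0.0533]
k [488.5 101. ] 122 0.069 [ 0.5788 -0.137 ] [ 0.5856 -0.1369]
k [495.2 126.9] 347 0.0742 [ 0.5499 -0.1514] [ 0.5464 -0.1491]
k [210.4 120.1] 162 0.0713 [0.5579 0.1863] [0.5582 0.1856]
k [304.2 126. ] 95 0.0707 [0.5511 0.0756] [0.5525 0.0743]
k [533.8 143.1] 445 0.1025 [ 0.5309 -0.2026] [ 0.5314 -0.1764]
k [212.  174.1] 177 0.0714 [0.4931 0.1889] [0.4943 0.1879]
k [255.8 200.3] 168 0.0712 [0.4588 0.1351] [0.4594 0.1349]
r [257.7 149.8] 170 0.0716 [0.5231 0.1313] [0.5233 0.131 ]
(array([0.5229, 0.1312, 0.0999]), 1778)
```

View pics/w4.png

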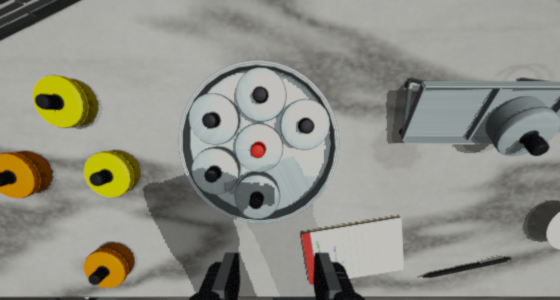

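The red pot stands upright in the middle, its knob at (258,150), and the full gap is at the lower right of the tin around (300,175). Next is the black pot.

Run:
```python
from h import *
from rig import robot
y=-.177;s=.4995
robot.grip(.045,50)
robot.move_to([.48,-.12,.22],DOWN)
robot.move_to(sp(y,-.14,s),TILT)
robot.servo_line(sp(y,-.215,s),velocity=.1);print(robot.get_obs()["force"].round(1))
robot.grip(0,50);o=robot.get_obs();print(o["opening"],o["force"].round(1),o["tool_pos"])
robot.servo_line(sp(y,-.15,s),velocity=.1);o=robot.get_obs();print(o["opening"],o["force"].round(1))
robot.servo_line([.48,-.06,.20],DOWN,velocity=.15);robot.sleep(.2);o=robot.get_obs();print(o["opening"],o["force"].round(1),o["clock"])
d=robot.get_image("wrist");np.savez("w5.npz",**d)
e=robot.get_image("scene")
L=lid(d,o["tool_pos"]);print(L,lid(e,o["tool_pos"]))
off=L[2]
if abs(L[1][:2]).max()<.05 and abs(L[2]).max()<5:
    ok=place(robot,(.4875,.0767),off);print(ok,off)
    if ok:
        robot.move_to([.46,.11,.28],DOWN);print(robot.get_obs()["clock"])
    d=robot.get_image("wrist");np.savez("w6.npz",**d);cv2.imwrite("pics/w6.png",d["pixels"][:320,:,::-1])
    for k in knobs(d,.05,.12,60,(.38,.66,0,.28)):print(*k)
    print(rim(d,(.5228,.131)))
```

```text
[-0.4 -0.4  0.3]
0.016007511256356764 [-5.4  1.   6.3] [ 0.53732826 -0.17741086  0.08394867]
0.015965401238754208 [-0.3 -0.  -2.9]
0.016027819775950056 [ 0.5 -0.1 -1.9] 24.875
(3721, array([-0.0008, -0.0021, -0.0066]), array([-0.5, -1. ]), array([-30., -31.], dtype=float32), array([30., 29.], dtype=float32)) (91, array([ 0.0436, -0.0437, -0.005 ]), array([-1.2,  0.9]), array([-31., -27.], dtype=float32), array([27., 31.], dtype=float32))
0.09 [ 0.1 -0.3 -1.2]
0.082 [ 0.  -0.5  0. ]
0.074 [ 0.6 -1.   0.3]
0.066 [-0.4 -1.6  0.2]
0.06 [ 0.7 -0.8 -0.2]
0.056 [ 1.  -1.6 -1. ]
0.054 [ 0.4 -1.1 -0.3]
0.053 [ 0.6 -1.4 -0. ]
0.052 [-0.8 -0.  -1.4]
0.051 [-0.7 -1.1  1.1]
0.05 [-4.5 -1.2 12.6]
True [-0.5 -1. ]
31.2083
k [258.6  66.6] 125 0.0708 [0.5853 0.1285] [0.5853 0.1276]
k [208.6  93. ] 170 0.071 [0.5577 0.1864] [0.5573 0.1855]
k [304.6 100. ] 88 0.0708 [0.5501 0.076 ] [0.5509 0.0746]
k [210.8 149.8] 147 0.071 [0.4932 0.1885] [0.4939 0.1876]
k [301.3 154. ] 111 0.0713 [0.488  0.0782] [0.4887 0.0775]
k [255.1 177.8] 160 0.0711 [0.4583 0.1354] [0.459  0.1344]
r [257.4 124.1] 176 0.0714 [0.5233 0.1311] [0.5237 0.1311]
(array([0.5228, 0.1312, 0.0999]), 1905)
```

View pics/w6.png

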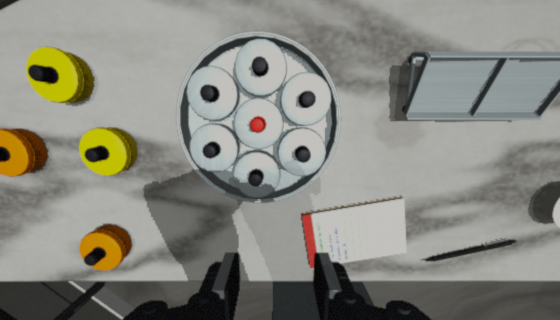

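All seven pots stand one in the middle and six around, with every knob top within 0.6 mm of the same height. Handing in.

```bash
python3 -c "
from rig import robot
robot.finish_job();print(robot.get_obs()['clock'])"
```

```text
the job is handed in; nothing more can be done
the job is handed in; nothing more can be done
```

The tin is filled and the job is handed in. I slid the stray pot along the wall to pot_4, then set the red-knobbed pot in the middle and the black-knobbed pot in the gap that opened.

**Last checks (31.2 s on the clock, limit 67 s):**
- **Upright and flat:** the final wrist view shows one red knob in the middle and six black ones around it. All seven knob tops read 70.8–71.4 mm. Geometry gives 69 mm, and the camera read about 2 mm high on every pot from the start.
- **Position:** the red pot is within about 1 mm of the tin's centre, and the tin did not shift measurably.
- **Forces:** the highest wrist force I printed was about 13 N, when the black pot touched the floor. The limit is 120 N.
- **Bystanders:** I never moved the shakers, dip cup or order pad, though I did not measure their positions afterwards.

**Disagreements:**
- **Ring radius:** the pots measured about 64 mm from the tin's centre, not the stated 66 mm.
- **Stray pot:** it stopped about 1.5 degrees short of where I aimed, so it stands close to pot_4 but perhaps 2–3 mm off it. The gap was still about 122 degrees wide.
- **Black pot's tilt when held:** the scene camera suggested about 0.04 rad on only 91 points. The closer wrist view (3721 points) showed it level, so I went with that.

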